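Fit the tipped filter cell on the lamp base and hold it home

ROBOT

A 7-joint arm with a two-finger parallel gripper is mounted at the origin on a cart in front of the work surface, level with it; the furniture and walls round the work are solid. World frame = base frame: x ahead of the robot, y to its left, z up, the work surface at z = 0. Lengths are in m, angles in rad, forces in N, time in s.
With the tool pointing down it reaches from about 0.4 to 0.85 m from the base axis. Payload 10.4 kg.
Tool frame: the origin (TCP) lies midway between the tips of the shut fingers; the grasp point (between the pads) lies 19 mm behind it (robot.hold_point_z is the distance from the TCP to the grasp point, in m); z points along the fingers, y is the line along which they close (so a half turn about z gives the same grasp; the last joint's range is limited). The gripper opens to 85 mm and grips with 20 to 120 N. Pads are 22 mm wide; open, the fingers measure 114 mm over their backs; the gripper's body (76 mm by 85 mm) begins 54 mm behind the grasp point. The pads swing forward as they close: fully open they stand 13 mm farther back than shut.
Start: joints at [1.295, 0.332, -0.065, 1.46, 0.022, 1.35, -0.088], TCP at [0.156, -0.605, 0.231] pointing down, gripper open.
Joint ranges: [-2.6, 2.6], [-0.5, 2.12], [-1.47, 1.34], [0.16, 2.42], [-1.27, 4.41], [0.06, 2.06], [-2.6, 2.6]. Speed limits (rad/s): [2.22, 2.22, 2.79, 2.79, 3.14, 3.14, 3.14].

INTERFACE

Orientations are given as a unit quaternion [w, x, y, z].
In Python, from bench import robot gives the robot as it stands.
- The arm moves only by the shell command python3 nudge.py 'ROWS' [FORCE]. ROWS is a JSON list of rows, 1 to 20 of them, each of 5 numbers: the opening from 0.0 (shut) to 1.0 (fully open), then dx, dy, dz in shares of the most that a row can go, 1 being 50 mm, then a turn about the tool's z in units of 0.25 rad; each row shifts and turns the commanded pose from where the row before left it, along the tool's axes as they then stand; what a row does not reach is not made up. A row lasts 1/10 s, in which the tool goes at most 0.05 m and 0.15 rad, less where a joint would pass 70% of its speed; a pose out of reach is approached as far as the arm can. The fingers move at their own pace and stop on an object; FORCE is the grip in N (left out, the last holds). Time passes only in rows, so rows that do not move let the fingers close. It prints the time, the measured TCP pose, the force, the opening and the grip force at its end. Input that does not fit is refused with a message, and nothing moves.
- robot.state(): the state, without advancing time (a new reading comes with each control period).
- robot.camera(name): name is "scene" or "side" or "wrist"; returns a dict with "img" (400x640x3 uint8, blue, green, red), "camera_matrix" (3x3 intrinsics, pixels), "world_from_camera" (4x4, takes a point from camera to world coordinates); the wrist camera has in their place "mount" (4x4, takes a point from camera to tool coordinates, whose origin is the TCP and whose axes are the flange's). Camera axes: x right, y up, looking along -z (the intrinsics and any distortion apply to the point x, -y, -z); pixel columns grow to the right and rows downward; lengths in m; the calibration is good to about 2 mm. The wrist camera is an equidistant fisheye: a pixel r from the principal point sees the ray r / f radians off the axis. A picture is of the moment at which its call begins: read the wrist's pose just before it. There is no depth.
- robot.finish_job(): hands the job in; it is judged then, once.
The state is a dict: "time_s": time; "joints": joint angles; "joint_vel": joint speeds; "joint_efforts": joint torques, N m; "tcp_pos": TCP position; "tcp_rot": TCP orientation; "force": force on the tool from outside, world axes, zero at the start; "wrist_torque": the same for the moment, N m; "gripper_width": opening from 0.0 (shut) to 1.0 (fully open); "grip_force": force on a finger pad.
Only numpy, scipy, OpenCV 4.12 (cv2) and the standard library are available. Lean on these libraries where they do the work, as an engineer would, in place of code of your own. Each camera call takes 0.05 s, during which the arm holds its last target. There are 200 camera calls.

TASK

The knurled filter cell has tipped over in the accessory tray: take it out from between its neighbours and put it upright, open end down, over the lens tube of the lamp base. Turn it until the keyways hidden inside it drop over the tube's pins, then push it fully home against the spring seat, without forcing it. Finish while still holding it pressed home, so that the retaining screw can be done up, and leave the other things in the tray and on the worktop standing where they are.

Things in the scene. Friction and masses are not known exactly. Their poses are not given: they have to be found in the camera images.
- filter_cell: the part to fit: dark steel round collar, knurled side, 56 mm in diameter, 40 mm high, 160 g, wall 3 mm, glass at the top, open at the bottom. Origin: centre of its open end; z along its axis to the glass end. Starts lying on its side in the tray's groove, axis along the tray, glass end to the tray's -y. Let go leaning less than 45 degrees, it falls flat on its open end. Grip it at any yaw
- cell_glass (a point): centre of the glass end of the cell, on its axis, 40 mm from its origin along its z
- cell_land (a point): on the cell's axis, 8 mm from its open end, where a land begins inside the cell (to 23 mm; bore 41.6 mm). Three equal keyways 120 degrees apart, each about 10 mm wide, cut the land from end to end. Where they lie round the collar is not marked and cannot be seen from outside: turn the cell either way, up to 120 degrees, until it drops
- lamp_base: fixed lamp base: white cast foot 150 x 112 mm, 46 mm high, on it a round dark boss (76 mm diameter), its top 54 mm above the origin. Origin: centre of the underside, on the lens tube's axis; z up. The cell's open end is 68.5 mm above this origin when it rests on the pins, 59 mm once the keyways have dropped over the pins and it stands on the relaxed seat, 54 mm when fully home
- tube_top (a point): top of the lens tube, on its upright axis, 88 mm above the lamp base's origin. The aluminium tube is 38 mm in diameter and narrows to 30 mm over its last 5 mm; a domed lens stands 3 mm above it
- pin_ring (a point): on the tube's axis at the height of the three pins (74 mm above the lamp base's origin). The pins are 5 mm thick and stick 4.5 mm out of the tube, 120 degrees apart, the first toward the lamp base's +x; their tops are 76.5 mm above its origin
- seat (a joint): the spring seat, a steel ring of 63 mm round the tube's foot: 0 relaxed, 0.005 m pressed fully down. It takes 5 N to start to move and 10 N to be fully down (the cell's weight alone does not move it); it rises again when let go
- tray: fixed beech accessory tray, a block 89 x 276 mm, long side along its y. Origin: centre of the underside. A groove 31 mm wide runs along it, floor 21 mm above the underside; the flats beside it, 25.5 mm above the underside, carry what stands upright; lips 27.5 mm high round the edge. The cell lies near the middle of the groove, its axis 49 mm above the underside
- eyepiece: black eyepiece, loose, standing on its broad eyecup (43 mm) in the tray, about 98 mm from its middle toward one end or the other, thin steel sleeve up, 58 mm high. Origin: centre of the underside. Leave it standing there
- lens_ring: plain bright lens ring, smooth, loose, 44 mm in diameter, 24 mm high, standing in the tray, about 98 mm from its middle toward the end oppopoint to the eyepiece. Origin: centre of the underside. Leave it standing there
- oil_dropper: small red dropper bottle, loose, 31 mm in diameter, 100 mm high, standing on the worktop behind the gap between tray and lamp base. Origin: centre of the underside. Leave it standing
- tweezers: steel tweezers, loose, 121 mm long, flat on the worktop in front of the accessory tray. Leave them

How it is judged:
By the outcome, as a careful person would: the job done as asked, in the order asked, and still so for the second after the job is handed in, while the arm keeps its last pose, push and grip.
It also fails if it takes over 58 s, if anything falls off the work surface, if the arm or the gripper's body presses on something with over 40 N, if the wrist force passes 120 N, or if a joint passes its speed limit or range.

## Working session

There is one attempt and no reset: what is moved stays moved. The work goes in short steps, Python scripts to look and compute and a shell command to move; the robot and the scene stay as the last step left them, time stands still between calls to the robot, and variables do not carry over. Pictures are saved under pics/ and viewed, at most 10 in all, crops included, and the job is handed in when it is done.

```bash
ls; mkdir -p pics; python3 - <<'E'
from bench import robot
import cv2,numpy as np
np.set_printoptions(precision=4,suppress=True)
s=robot.state();print(s)
for n in("scene","side"):
    c=robot.camera(n);cv2.imwrite(f"pics/{n}0.png",c["img"]);print(c["camera_matrix"],c["world_from_camera"],c.keys())
print(robot.hold_point_z)
E
```

```text
bench.py
nudge.py
pics
{'time_s': 0.0, 'joints': array([ 1.2954,  0.3328, -0.0647,  1.461 ,  0.0216,  1.3499, -0.0885]), 'joint_vel': array([-0.0014,  0.0001,  0.0003, -0.0018,  0.0012,  0.0009, -0.0006]), 'joint_efforts': array([  0.0017, -62.5452,   0.0502, -39.1621,   0.0163,   0.0096,
        -0.0001]), 'tcp_pos': array([ 0.1562, -0.6048,  0.2305]), 'tcp_rot': array([-0.0007,  0.992 ,  0.1261, -0.0001]), 'force': array([0.5538, 0.3403, 0.4484]), 'wrist_torque': array([-0.0023, -0.0556, -0.0097]), 'grip_force': 0.0, 'gripper_width': 1.0000748590928938}
[[389.9562   0.     322.9866]
 [  0.     389.9562 204.3363]
 [  0.       0.       1.    ]] [[-0.9305 -0.3096  0.1959  0.6718]
 [ 0.3663 -0.7975  0.4793  0.1872]
 [ 0.0079  0.5178  0.8555  0.8053]
 [ 0.      0.      0.      1.    ]] dict_keys(['img', 'camera_matrix', 'world_from_camera'])
[[449.0449   0.     324.761 ]
 [  0.     449.0449 200.575 ]
 [  0.       0.       1.    ]] [[-0.9995  0.0157 -0.026   0.5003]
 [-0.0274 -0.8346  0.5501  0.3463]
 [-0.0131  0.5506  0.8347  0.9316]
 [ 0.      0.      0.      1.    ]] dict_keys(['img', 'camera_matrix', 'world_from_camera'])
0.0187
```

View pics/scene0.png

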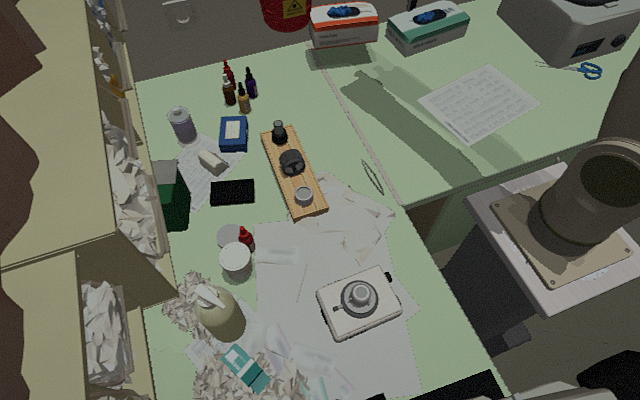

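View pics/side0.png

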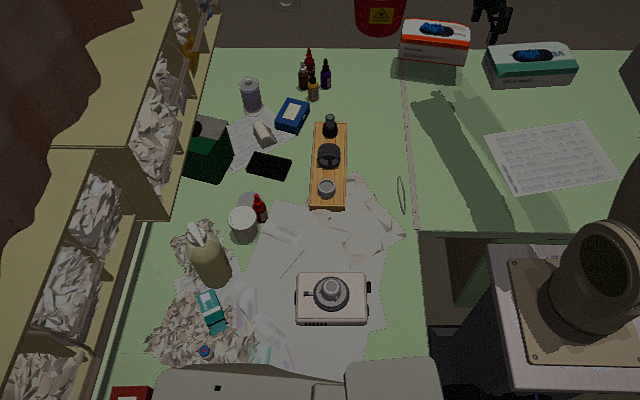

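```bash
python3 - <<'E'
import cv2,numpy as np
a=cv2.imread("pics/side0.png");b=cv2.imread("pics/scene0.png")
z=lambda i,x,y,w,h,k:cv2.resize(i[y:y+h,x:x+w],None,fx=k,fy=k,interpolation=cv2.INTER_CUBIC)
cv2.imwrite("pics/tray.png",np.hstack([z(a,295,110,80,110,5),z(b,255,115,80,110,5)]))
cv2.imwrite("pics/lamp.png",np.hstack([z(a,285,260,100,80,4),z(b,310,260,100,80,4)]))
E
```

```text
(no output)
```

View pics/tray.png

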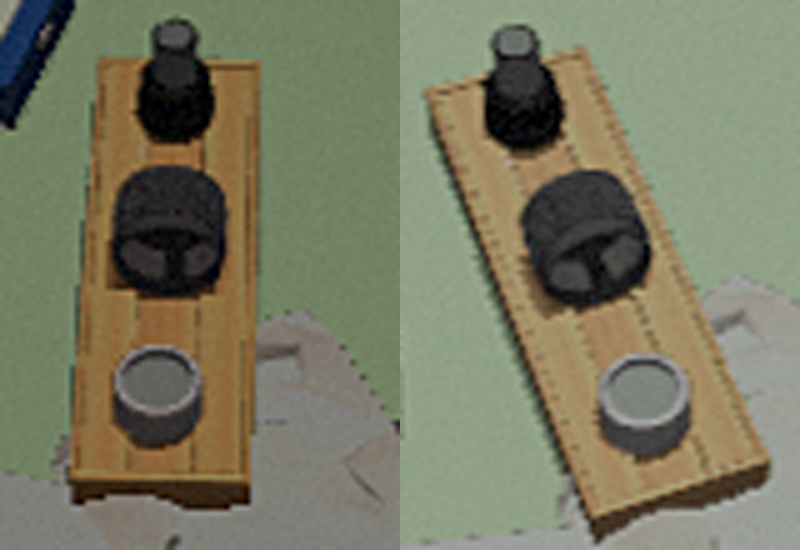

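View pics/lamp.png

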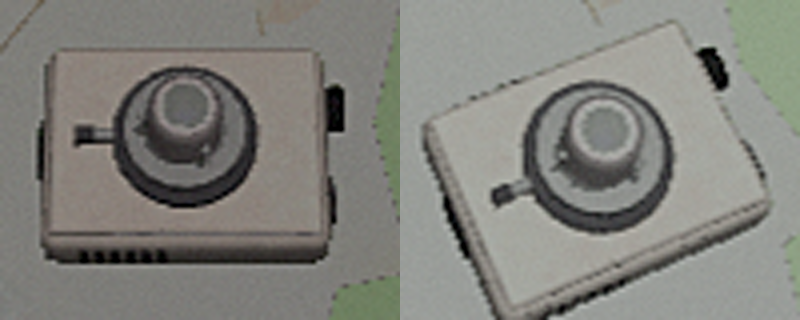

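```bash
cat > h.py <<'E'
import numpy as np,cv2
from bench import robot
np.set_printoptions(precision=4,suppress=True)
_c={}
def ray(n,p):
    if n not in _c:_c[n]=robot.camera(n)
    c=_c[n];K=c["camera_matrix"];T=c["world_from_camera"]
    d=np.linalg.inv(K)@[p[0],p[1],1];return T[:3,3],T[:3,:3]@(d*[1,-1,-1])
def plane(n,p,z):
    o,d=ray(n,p);return o+d*(z-o[2])/d[2]
def tri(ps):
    A=np.zeros((3,3));b=np.zeros(3)
    for n,p in ps:
        o,d=ray(n,p);d=d/np.linalg.norm(d);M=np.eye(3)-np.outer(d,d);A+=M;b+=M@o
    return np.linalg.solve(A,b)
E
python3 - <<'E'
from h import *
f=lambda p,x,y,k:((p[0]+.5)/k-.5+x,(p[1]+.5)/k-.5+y)
S=lambda p:f(p,295,110,5);C=lambda p:f(p,255,115,5)
LS=lambda p:f(p,285,260,4);LC=lambda p:f(p,310,260,4)
def both(l,a,b,z):print(l,"side",plane("side",a,z)[:2],"scene",plane("scene",b,z)[:2],"tri",tri([("side",a),("scene",b)]))
for l,a,b in(("NW",(99,59),(28,90)),("NE",(260,63),(183,47)),("SW",(72,478),(190,513)),("SE",(249,480),(368,462))):both(l,S(a),C(b),.0275)
both("ring",S((158,380)),C((244,390)),.0495)
both("eyep",S((176,36)),C((117,40)),.0835)
both("tube",LS((185,102)),LC((205,128)),.089)
both("boss",LS((186,137)),LC((199.5,157)),.054)
for p in((57,50),(322,50),(45,233),(328,233)):print(plane("side",LS(p),.046))
for p in((428-400,124),(674-400,25),(768-400,205),(510-400,308)):print(plane("scene",LC(p),.046))
# cell silhouette: side-left/right extremes, at axis height .049
for p in((113,230),(228,230),(172,166),(168,298)):print("cell side",plane("side",S(p),.049))
for p in((122,230),(251,245),(172,170),(185,306)):print("cell scene",plane("scene",C(p),.049))
E
```

```text
NW side [ 0.5638 -0.5079] scene [ 0.5665 -0.5125] tri [ 0.5648 -0.5247  0.0118]
NE side [ 0.476  -0.5063] scene [ 0.481  -0.5118] tri [ 0.475  -0.5335  0.001 ]
SW side [ 0.5659 -0.2356] scene [ 0.571  -0.2418] tri [ 0.5676 -0.2573 -0.0035]
SE side [ 0.4811 -0.236 ] scene [ 0.485  -0.2375] tri [ 0.4807 -0.2473  0.0098]
ring side [ 0.5255 -0.2783] scene [ 0.5292 -0.2821] tri [ 0.5258 -0.2937  0.0292]
eyep side [ 0.5208 -0.4717] scene [ 0.5237 -0.4776] tri [ 0.521  -0.4896  0.0677]
tube side [ 0.5088 -0.0068] scene [ 0.5116 -0.0085] tri [ 0.5089 -0.0119  0.0768]
boss side [ 0.5082 -0.0023] scene [ 0.5124 -0.0057] tri [ 0.5082 -0.0107  0.0336]
[ 0.5782 -0.053   0.046 ]
[ 0.4367 -0.056   0.046 ]
[0.5784 0.0471 0.046 ]
[0.4358 0.0438 0.046 ]
[ 0.584  -0.0545  0.046 ]
[ 0.4458 -0.0575  0.046 ]
[0.4437 0.0441 0.046 ]
[0.58   0.0432 0.046 ]
cell side [ 0.5506 -0.3709  0.049 ]
cell side [ 0.4926 -0.3718  0.049 ]
cell side [ 0.5218 -0.4136  0.049 ]
cell side [ 0.5218 -0.3283  0.049 ]
cell scene [ 0.5527 -0.3908  0.049 ]
cell scene [ 0.4974 -0.3597  0.049 ]
cell scene [ 0.518  -0.4174  0.049 ]
cell scene [ 0.539  -0.3371  0.049 ]
```

The manual's scale: shifts go in shares of 50 mm and turns go in units of 0.25 rad. Converting my numbers, 0.0414 m is 0.828, -0.0132 m is -0.264, -0.146 rad is -0.584.

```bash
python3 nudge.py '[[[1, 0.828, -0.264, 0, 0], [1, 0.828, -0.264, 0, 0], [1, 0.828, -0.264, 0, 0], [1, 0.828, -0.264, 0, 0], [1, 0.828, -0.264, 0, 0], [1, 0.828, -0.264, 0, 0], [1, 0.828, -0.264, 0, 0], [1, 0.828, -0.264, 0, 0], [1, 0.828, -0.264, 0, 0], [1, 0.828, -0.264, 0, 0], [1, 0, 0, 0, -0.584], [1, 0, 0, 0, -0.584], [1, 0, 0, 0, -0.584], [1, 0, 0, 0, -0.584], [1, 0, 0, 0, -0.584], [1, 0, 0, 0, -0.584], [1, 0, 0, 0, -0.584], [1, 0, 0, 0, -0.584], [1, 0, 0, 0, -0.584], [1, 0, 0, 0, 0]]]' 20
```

```text
refused: ROWS must be a list of rows, each a list of 5 numbers. Nothing was moved.
```

The error is about the shape of the input: a list of rows, each a list of 5 numbers. Fixing that and sending the same move.

```bash
python3 nudge.py '[[1, 0.828, -0.264, 0, 0], [1, 0.828, -0.264, 0, 0], [1, 0.828, -0.264, 0, 0], [1, 0.828, -0.264, 0, 0], [1, 0.828, -0.264, 0, 0], [1, 0.828, -0.264, 0, 0], [1, 0.828, -0.264, 0, 0], [1, 0.828, -0.264, 0, 0], [1, 0.828, -0.264, 0, 0], [1, 0.828, -0.264, 0, 0], [1, 0, 0, 0, -0.584], [1, 0, 0, 0, -0.584], [1, 0, 0, 0, -0.584], [1, 0, 0, 0, -0.584], [1, 0, 0, 0, -0.584], [1, 0, 0, 0, -0.584], [1, 0, 0, 0, -0.584], [1, 0, 0, 0, -0.584], [1, 0, 0, 0, -0.584], [1, 0, 0, 0, 0]]' 20
python3 - <<'E'
from h import *
s=robot.state();print(s["joints"],s["tcp_pos"],s["tcp_rot"],s["time_s"])
c=robot.camera("wrist");print(c["camera_matrix"],c["mount"]);cv2.imwrite("pics/w1.png",c["img"])
E
```

```text
time_s: 2.2
tcp_pos: [0.524, -0.3738, 0.231]
tcp_rot: [-0.0, 0.708, 0.706, 0.0]
force: [-0.7, -0.4, -1.0]
gripper_width: 1.003
grip_force: 0.0
[ 0.9046  0.4159 -0.4833  1.3861  0.1919  1.3865  0.4196] [ 0.524  -0.3738  0.231 ] [-0.0002  0.7077  0.7065  0.    ] 2.2
[[309.7069   0.     320.2259]
 [  0.     309.7069 202.8538]
 [  0.       0.       1.    ]] [[-0.0005  0.9645  0.2643  0.0671]
 [ 1.      0.0007 -0.0006  0.0001]
 [-0.0008  0.2643 -0.9645 -0.1429]
 [ 0.      0.      0.      1.    ]]
```

View pics/w1.png

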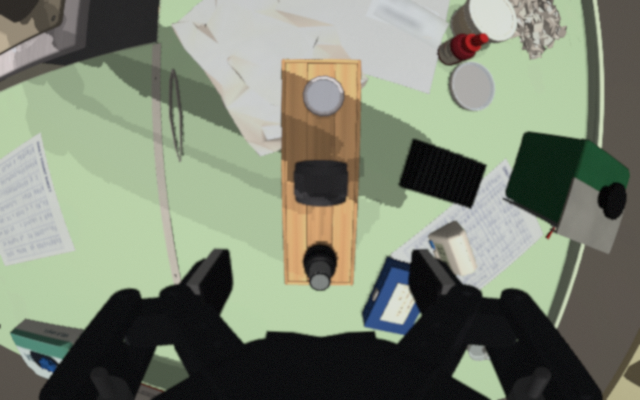

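```bash
cat >> h.py <<'E'
from scipy.spatial.transform import Rotation as R
def wplane(p,z,s,c):
    K=c["camera_matrix"];u=(p[0]-K[0,2])/K[0,0];v=(p[1]-K[1,2])/K[1,1];r=np.hypot(u,v)
    k=np.sinc(r/np.pi);d=np.array([u*k,-v*k,-np.cos(r)])
    q=s["tcp_rot"];Rt=R.from_quat([q[1],q[2],q[3],q[0]]).as_matrix();M=c["mount"]
    o=s["tcp_pos"]+Rt@M[:3,3];d=Rt@M[:3,:3]@d;return o+d*(z-o[2])/d[2]
E
python3 - <<'E'
from h import *
s=robot.state();c=robot.camera("wrist");g=c["img"].max(2)
print("col321",list(zip(range(152,212),g[152:212,321])));print("row185",list(zip(range(276,366),g[190,276:366])))
for l,p,z in(("tr",(361,60),.0275),("tl",(281,60),.0275),("bl",(285,283),.0275),("br",(355,285),.0275),("ring",(324,95),.0495),("eye",(319,282),.0835)):print(l,wplane(p,z,s,c))
E
python3 - <<'E'
import cv2
a=cv2.imread("pics/w1.png")[50:290,260:380]
cv2.imwrite("pics/w1c.png",cv2.resize(a[80:180],None,fx=6,fy=6,interpolation=cv2.INTER_CUBIC))
E
```

```text
col321 [(152, np.uint8(111)), (153, np.uint8(110)), (154, np.uint8(110)), (155, np.uint8(110)), (156, np.uint8(110)), (157, np.uint8(110)), (158, np.uint8(105)), (159, np.uint8(90)), (160, np.uint8(64)), (161, np.uint8(45)), (162, np.uint8(42)), (163, np.uint8(40)), (164, np.uint8(39)), (165, np.uint8(40)), (166, np.uint8(39)), (167, np.uint8(40)), (168, np.uint8(42)), (169, np.uint8(41)), (170, np.uint8(39)), (171, np.uint8(39)), (172, np.uint8(42)), (173, np.uint8(40)), (174, np.uint8(40)), (175, np.uint8(40)), (176, np.uint8(37)), (177, np.uint8(37)), (178, np.uint8(39)), (179, np.uint8(38)), (180, np.uint8(36)), (181, np.uint8(37)), (182, np.uint8(38)), (183, np.uint8(39)), (184, np.uint8(37)), (185, np.uint8(37)), (186, np.uint8(36)), (187, np.uint8(39)), (188, np.uint8(40)), (189, np.uint8(38)), (190, np.uint8(38)), (191, np.uint8(38)), (192, np.uint8(35)), (193, np.uint8(36)), (194, np.uint8(33)), (195, np.uint8(33)), (196, np.uint8(39)), (197, np.uint8(50)), (198, np.uint8(55)), (199, np.uint8(58)), (200, np.uint8(59)), (201, np.uint8(62)), (202, np.uint8(63)), (203, np.uint8
[... 1592 characters left out ...]
, (342, np.uint8(41)), (343, np.uint8(41)), (344, np.uint8(42)), (345, np.uint8(45)), (346, np.uint8(60)), (347, np.uint8(91)), (348, np.uint8(124)), (349, np.uint8(147)), (350, np.uint8(155)), (351, np.uint8(156)), (352, np.uint8(153)), (353, np.uint8(142)), (354, np.uint8(135)), (355, np.uint8(139)), (356, np.uint8(146)), (357, np.uint8(142)), (358, np.uint8(128)), (359, np.uint8(125)), (360, np.uint8(129)), (361, np.uint8(132)), (362, np.uint8(133)), (363, np.uint8(132)), (364, np.uint8(132)), (365, np.uint8(133))]
tr [ 0.5705 -0.2381  0.0275]
tl [ 0.482  -0.2375  0.0275]
bl [ 0.478  -0.5081  0.0275]
br [ 0.5681 -0.5118  0.0275]
ring [ 0.5289 -0.2805  0.0495]
eye [ 0.5222 -0.4742  0.0835]
```

View pics/w1c.png

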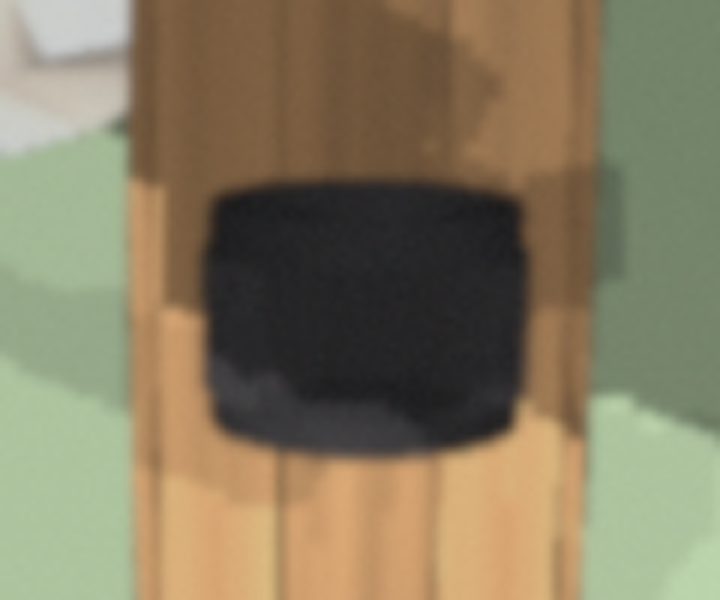

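```bash
python3 - <<'E'
from h import *
s=robot.state();c=robot.camera("wrist")
for p,z in(((321,159.8),.021),((321,205.6),.077),((293.9,182),.049),((347.5,182),.049)):print(wplane(p,z,s,c))
E
```

```text
[ 0.5254 -0.3523  0.021 ]
[ 0.5249 -0.391   0.077 ]
[ 0.4961 -0.3723  0.049 ]
[ 0.5536 -0.3729  0.049 ]
```

Scaled: 0.001 m is 0.02, 0.04 m is 0.8, 0.016 rad is 0.064.

```bash
python3 nudge.py '[[1, -0.14, 0.02, 0.8, 0.064], [1, -0.14, 0, 0.8, 0], [1, -0.14, 0, 0.8, 0], [1, 0, 0, 0.8, 0], [1, 0, 0, 0.6, 0], [1, 0, 0, 0.26, 0], [1, 0, 0, 0, 0], [1, 0, 0, 0, 0], [0.3, 0, 0, 0, 0], [0.3, 0, 0, 0, 0], [0.3, 0, 0, 0, 0], [0.3, 0, 0, 0, 0], [0.3, 0, 0, 0, 0], [0.3, 0, 0, 0, 0]]' 20
```

```text
time_s: 3.75
tcp_pos: [0.5255, -0.3956, 0.0299]
tcp_rot: [0.001, 0.714, 0.7, -0.0]
force: [-2.4, 0.7, 7.1]
gripper_width: 0.639
grip_force: 20.1
```

Scaled: -0.01 m is -0.2.

```bash
python3 nudge.py '[[0.3, 0, 0, -0.2, 0], [0.3, 0, 0, -0.2, 0], [0.3, 0, 0, -0.2, 0], [0.3, 0, 0, -0.2, 0], [0.3, 0, 0, -0.2, 0], [0.3, 0, 0, -0.2, 0], [0.3, 0, 0, 0, 0], [0.3, 0, 0, 0, 0]]' 
python3 - <<'E'
from h import *
s=robot.state();print(s["tcp_pos"],s["force"],s["grip_force"],s["gripper_width"])
z=lambda i,x,y,w,h,k:cv2.resize(i[y:y+h,x:x+w],None,fx=k,fy=k,interpolation=cv2.INTER_CUBIC)
a=robot.camera("side")["img"];b=robot.camera("wrist")["img"]
cv2.imwrite("pics/l2.png",np.hstack([z(a,270,90,133,150,3),z(b,253,120,133,150,3)]))
E
```

```text
time_s: 4.55
tcp_pos: [0.5248, -0.3949, 0.0884]
tcp_rot: [0.0, 0.714, 0.7, -0.0]
force: [0.3, 0.0, -1.9]
gripper_width: 0.641
grip_force: 21.6
[ 0.5248 -0.3949  0.0884] [ 0.2675  0.0129 -1.9398] 21.626403337988904 0.6410111722483212
```

View pics/l2.png

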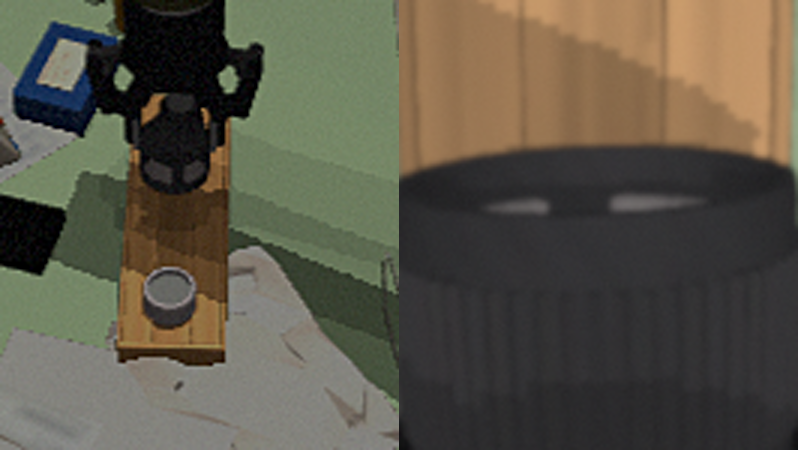

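Scaled: 0.0346 m is 0.692, -0.0026 m is -0.052.

```bash
python3 nudge.py '[[0.3, 0.692, -0.052, 0, 0], [0.3, 0.692, -0.052, 0, 0], [0.3, 0.692, -0.052, 0, 0], [0.3, 0.692, -0.052, 0, 0], [0.3, 0.692, -0.052, 0, 0], [0.3, 0.692, -0.052, 0, 0], [0.3, 0.692, -0.052, 0, 0], [0.3, 0.692, -0.052, 0, 0], [0.3, 0, 0, 0.38, 0], [0.3, 0, 0, 0.38, 0], [0.3, 0, 0, 0, 0], [0.3, 0, 0, 0, 0]]' 
python3 nudge.py '[[0.3, 0.12, 0, 0, 0], [0.3, 0.12, 0, 0, 0], [0.3, 0.12, 0, 0, 0], [0.3, 0.1, 0, -0.1, 0], [0.3, 0.1, 0, -0.1, 0], [0.3, 0.12, 0, -0.08, 0], [0.3, 0.12, 0, -0.08, 0], [0.3, 0, 0, 0, 0]]'
python3 - <<'E'
from h import *
z=lambda i,x,y,w,h,k:cv2.resize(i[y:y+h,x:x+w],None,fx=k,fy=k,interpolation=cv2.INTER_CUBIC)
a=robot.camera("side")["img"];b=robot.camera("wrist")["img"]
cv2.imwrite("pics/l3.png",np.hstack([z(a,270,190,133,150,3),z(b,220,100,200,225,2)]))
E
```

```text
time_s: 5.85
tcp_pos: [0.5094, -0.1176, 0.0503]
tcp_rot: [-0.0, 0.714, 0.7, -0.0]
force: [-0.0, 0.1, -2.0]
gripper_width: 0.64
grip_force: 22.1
time_s: 6.65
tcp_pos: [0.5107, -0.0765, 0.0691]
tcp_rot: [0.0, 0.714, 0.701, 0.0]
force: [-0.7, -1.5, 0.9]
gripper_width: 0.639
grip_force: 23.3
```

View pics/l3.png

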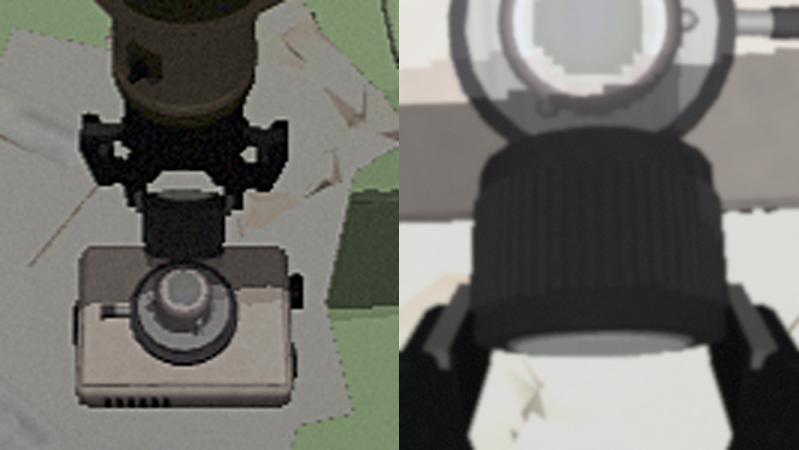

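Scaled: -0.015 m is -0.3, 0.008 m is 0.16.

```bash
python3 nudge.py '[[0.3, -0.3, 0, 0, 0], [0.3, 0, -0.5, 0, 0], [0.3, 0, -0.5, 0, 0], [0.3, 0.16, 0, 0, 0], [0.3, 0.14, 0, 0, 0], [0.3, 0.12, 0, 0, 0], [0.3, 0.12, 0, 0, 0], [0.3, 0.12, 0, 0, 0], [0.3, 0.1, 0, 0, 0], [0.3, 0, 0, 0, 0]]'
python3 - <<'E'
from h import *
z=lambda i,x,y,w,h,k:cv2.resize(i[y:y+h,x:x+w],None,fx=k,fy=k,interpolation=cv2.INTER_CUBIC)
a=robot.camera("side")["img"];b=robot.camera("wrist")["img"]
cv2.imwrite("pics/l4.png",np.hstack([z(a,270,190,133,150,3),z(b,220,100,200,225,2)]))
E
```

```text
time_s: 7.75
tcp_pos: [0.4617, -0.053, 0.0685]
tcp_rot: [0.0, 0.714, 0.7, 0.0]
force: [-0.6, -0.7, 2.5]
gripper_width: 0.638
grip_force: 25.5
```

View pics/l4.png

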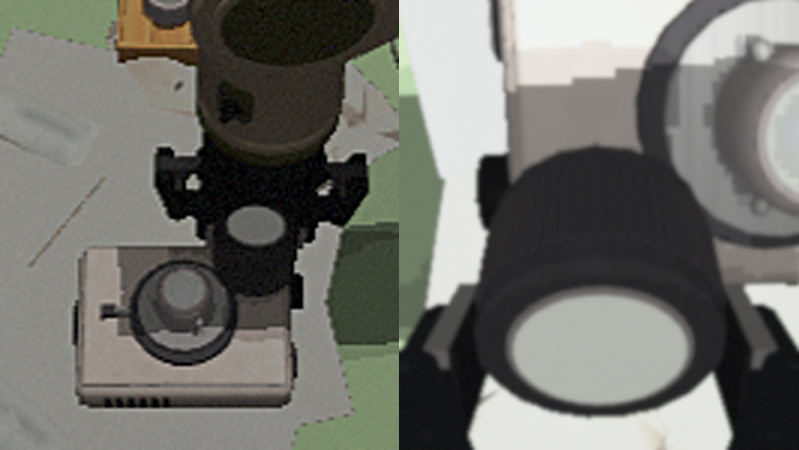

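```bash
python3 nudge.py '[[0.3, -0.24, 0, -0.16, 0], [0.3, -0.6, 0.2, 0, 0], [0.3, -0.6, 0.3, 0, 0], [0.3, -0.6, 0.3, 0, 0], [0.3, 0, 0, 0.5, 0], [0.3, 0, 0, 0.4, 0], [0.3, 0, 0, 0.12, 0], [0.3, 0, 0, 0.06, 0], [0.3, 0, 0, 0.06, 0], [0.3, 0, 0, 0.04, 0], [0.3, 0, 0, 0, 0]]'
```

```text
time_s: 8.95
tcp_pos: [0.5006, -0.1548, 0.0199]
tcp_rot: [0.001, 0.714, 0.701, 0.001]
force: [-6.1, 6.9, 23.5]
gripper_width: 0.637
grip_force: 33.3
```

Scaled: -0.03 m is -0.6, -0.02 m is -0.4.

```bash
python3 nudge.py '[[0.3, 0, 0, -0.04, 0], [0.9, 0, 0, 0, 0], [1, 0, 0, 0, 0], [1, 0, 0, 0, 0], [1, 0.08, 0, -0.2, 0], [1, 0.08, 0, -0.4, 0], [1, 0, 0, -0.6, 0], [1, 0, 0, -0.6, 0], [1, 0, 0, 0, 0], [1, 0, 0, 0, 0]]'
python3 - <<'E'
from h import *
s=robot.state();c=robot.camera("wrist");a=c["img"]
cv2.imwrite("pics/w5.png",np.hstack([a[100:400,170:470],robot.camera("side")["img"][150:400:,190:490].repeat(1,0)[:300] if 0 else cv2.resize(robot.camera("side")["img"][180:330,240:440],(400,300))]))
print(s["tcp_pos"])
E
```

```text
time_s: 9.95
tcp_pos: [0.4993, -0.1484, 0.1102]
tcp_rot: [0.001, 0.714, 0.7, 0.0]
force: [-1.0, 0.2, -1.2]
gripper_width: 0.999
grip_force: 0.0
[ 0.4993 -0.1484  0.1102]
```

View pics/w5.png

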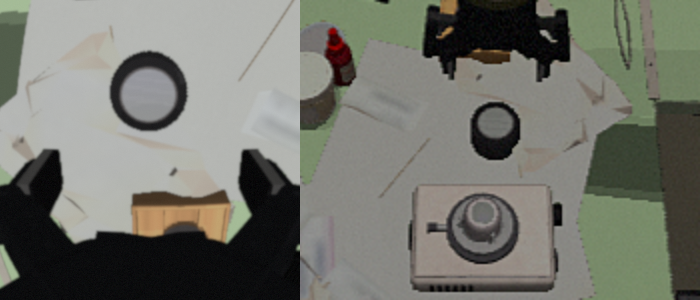

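```bash
cat >> h.py <<'E'
def circ(s,c,seed,z,thr=90):
    g=c["img"].max(2);m=(g<thr).astype(np.uint8)
    n,l,st,ce=cv2.connectedComponentsWithStats(m)
    cs=[]
    for i in range(1,n):
        if st[i,4]>200 and np.hypot(ce[i][0]-seed[0],ce[i][1]-seed[1])<25:
            mm=(l==i).astype(np.uint8);ct,hh=cv2.findContours(mm,cv2.RETR_CCOMP,cv2.CHAIN_APPROX_NONE)
            for k,q in enumerate(ct):
                if len(q)>60:
                    P=np.array([wplane(p,z,s,c)[:2] for p in q[:,0].astype(float)])
                    # algebraic circle
                    A=np.c_[2*P,np.ones(len(P))];x=np.linalg.lstsq(A,(P**2).sum(1),rcond=None)[0]
                    r=np.sqrt(x[2]+x[0]**2+x[1]**2);res=np.std(np.hypot(*(P-x[:2]).T)-r)
                    print("outer" if hh[0][k][3]<0 else "hole",st[i],x[:2],"r",r,"res",res)
E
python3 - <<'E'
from h import *
s=robot.state();c=robot.camera("wrist")
circ(s,c,(318,191),.04)
circ(s,c,(318,191),.04,60)
E
```

```text
outer [ 282  152   77   80 2393] [ 0.4986 -0.1319] r 0.02776072640415744 res 0.0007274998725636553
hole [ 282  152   77   80 2393] [ 0.4984 -0.1339] r 0.020292526153200235 res 0.0002153098486615801
outer [ 282  153   76   78 2020] [ 0.4985 -0.1319] r 0.027283463659510912 res 0.0006758829122376345
hole [ 282  153   76   78 2020] [ 0.4984 -0.1339] r 0.02114622822691276 res 0.00020025750793555713
```

Scaled: 0.04 m is 0.8, 0.035 m is 0.7.

```bash
python3 nudge.py '[[1, 0.15, -0.01, 0, 0], [1, 0.144, -0.01, 0, 0], [1, 0, 0, 0.8, 0], [1, 0, 0, 0.7, 0], [1, 0, 0, 0.5, 0], [1, 0, 0, 0, 0], [1, 0, 0, 0, 0], [0.3, 0, 0, 0, 0], [0.3, 0, 0, 0, 0], [0.3, 0, 0, 0, 0], [0.3, 0, 0, 0, 0], [0.3, 0, 0, 0, 0]]' 60
python3 nudge.py '[[0.3, 0, 0, -0.6, 0], [0.3, 0, 0, -0.8, 0], [0.3, 0, 0, -0.8, 0], [0.3, 0, 0, -0.8, 0], [0.3, 0, 0, 0, 0], [0.3, 0, 0, 0, 0]]'
python3 - <<'E'
from h import *
s=robot.state();c=robot.camera("wrist");print(s["joints"],s["tcp_pos"])
cv2.imwrite("pics/w6.png",c["img"])
# cell top while held, glass at tcp z +.030
circ(s,c,(320,270),s["tcp_pos"][2]+.03,90)
E
```

```text
time_s: 11.3
tcp_pos: [0.4993, -0.134, 0.0111]
tcp_rot: [0.001, 0.714, 0.7, 0.0]
force: [-3.4, 1.3, 10.8]
gripper_width: 0.633
grip_force: 61.6
time_s: 11.9
tcp_pos: [0.4986, -0.134, 0.1602]
tcp_rot: [0.001, 0.714, 0.7, 0.0]
force: [0.3, 0.8, -3.4]
gripper_width: 0.631
grip_force: 64.3
[ 0.7296  0.1984 -0.613   1.8131  0.1249  1.1662  0.0564] [ 0.4986 -0.134   0.1602]
```

Scaled: 0.027 m is 0.54, 0.005 m is 0.1.

```bash
python3 nudge.py '[[0.3, 0.54, 0.1, 0, 0], [0.3, 0.54, 0.1, 0, 0], [0.3, 0, 0, 0, 0], [0.3, 0, 0, 0, 0]]'
python3 - <<'E'
from h import *
s=robot.state();c=robot.camera("wrist");print(s["tcp_pos"])
cv2.imwrite("pics/w7.png",c["img"])
for t in(50,70,90,110):print(t);circ(s,c,(320,125),.054,t)
g=c["img"].max(2);K=[]
print(np.array2string(g[50:200:3,270:371:4],max_line_width=200))
E
```

```text
time_s: 12.35
tcp_pos: [0.5086, -0.0794, 0.1579]
tcp_rot: [-0.001, 0.714, 0.701, -0.001]
force: [-0.9, -0.0, -1.9]
gripper_width: 0.632
grip_force: 64.2
[ 0.5086 -0.0794  0.1579]
50
70
outer [279 123  86  36 566] [ 0.5102 -0.0071] r 0.03343526782394553 res 0.0018784052697173276
90
outer [277 121  89  38 818] [ 0.5101 -0.0075] r 0.033268658131363475 res 0.0025647822997640073
outer [301 126  42  16 277] [ 0.5101 -0.0154] r 0.013604430525093502 res 0.0026980641554809922
110
outer [ 275   68   92   92 2509] [ 0.5101 -0.0068] r 0.03637710668161444 res 0.0004670287991248048
hole [ 275   68   92   92 2509] [ 0.5105 -0.0005] r 0.029731617774740864 res 0.004189737400374789
[[219 218 218 ... 188 192 191]
 [186 186 191 ... 219 220 219]
 [209 213 218 ... 230 229 230]
 ...
 [221 221 221 ... 220 220 219]
 [220 221 219 ... 220 220 220]
 [221 221 219 ... 220 220 220]]
```

The manual's scale: shifts go in shares of 50 mm and turns go in units of 0.25 rad. Converting my numbers, 0.02 m is 0.4, 0.025 m is 0.5.

```bash
python3 nudge.py '[[0.3, 0.5, 0, 0, 0], [0.3, 0.5, 0, 0, 0], [0.3, 0.452, 0, 0, 0], [0.3, 0, 0, 0.4, 0], [0.3, 0, 0, 0.4, 0], [0.3, 0, 0, 0.2, 0], [0.3, 0, 0, 0, 0], [0.3, 0, 0, 0, 0]]'
python3 nudge.py '[[0.3, 0, 0, 0.16, 0], [0.3, 0, 0, 0.16, 0], [0.3, 0, 0, 0, 0], [0.3, 0, 0, 0, 0]]'
python3 -c "
from h import *
s=robot.state();print(s['joints'],s['tcp_pos'],s['force'],s['wrist_torque'])"
```

```text
time_s: 13.2
tcp_pos: [0.511, -0.0078, 0.1096]
tcp_rot: [-0.0, 0.714, 0.7, 0.0]
force: [0.3, -0.5, -2.0]
gripper_width: 0.631
grip_force: 64.2
time_s: 13.6
tcp_pos: [0.5107, -0.0073, 0.0932]
tcp_rot: [-0.0, 0.714, 0.7, -0.0]
force: [-0.3, 0.6, -1.1]
gripper_width: 0.636
grip_force: 64.2
[ 0.5351  0.2841 -0.685   1.8894  0.207   1.0396 -0.256 ] [ 0.5107 -0.0073  0.0932] [-0.2674  0.6385 -1.1038] [-0.0061 -0.0794  0.0066]
```

```bash
python3 nudge.py '[[0.3, 0, 0, 0.1, 0], [0.3, 0, 0, 0.08, 0], [0.3, 0, 0, 0, 0], [0.3, 0, 0, 0, 0]]'
python3 nudge.py '[[0.3, 0, 0, 0.06, 0], [0.3, 0, 0, 0.04, 0], [0.3, 0, 0, 0, 0], [0.3, 0, 0, 0, 0]]'
```

```text
time_s: 14.0
tcp_pos: [0.5108, -0.0073, 0.0842]
tcp_rot: [-0.0, 0.714, 0.7, -0.0]
force: [-0.0, -0.3, -2.0]
gripper_width: 0.634
grip_force: 64.2
time_s: 14.4
tcp_pos: [0.5109, -0.0074, 0.0794]
tcp_rot: [0.0, 0.714, 0.7, 0.0]
force: [-0.7, -0.6, -0.4]
gripper_width: 0.631
grip_force: 64.4
```

Scaled: 0.002 m is 0.04.

```bash
python3 nudge.py '[[0.3, 0, 0, 0.04, 0], [0.3, 0, 0, 0, 0], [0.3, 0, 0, 0, 0]]'
```

```text
time_s: 14.7
tcp_pos: [0.5113, -0.0073, 0.0784]
tcp_rot: [0.001, 0.714, 0.7, 0.0]
force: [-4.4, -1.4, 11.9]
gripper_width: 0.633
grip_force: 65.6
```

Scaled: -0.0005 m is -0.01, 0.05 rad is 0.2.

```bash
cat > chk.py <<'E'
from h import *
import sys
s=robot.state();print(s["force"],"tz",s["wrist_torque"],"z",s["tcp_pos"][2],"j7",s["joints"][6])
sys.exit(0 if s["force"][2]>2 and abs(s["wrist_torque"][2])<.5 else 1)
E
python3 nudge.py '[[0.3, 0, 0, -0.01, 0.2], [0.3, 0, 0, 0, 0.2], [0.3, 0, 0, 0, 0]]' >/dev/null; python3 chk.py && python3 nudge.py '[[0.3, 0, 0, 0, 0.24], [0.3, 0, 0, 0, 0.24], [0.3, 0, 0, 0, 0]]' >/dev/null; python3 chk.py
```

```text
[-0.3693  0.809   0.3138] tz [ 0.2162  0.153  -0.0918] z 0.07781784038042645 j7 -0.36585907887135394
[-0.3693  0.809   0.3138] tz [ 0.2162  0.153  -0.0918] z 0.07781784038042645 j7 -0.36585907887135394
```

Scaled: 0.001 m is 0.02.

```bash
python3 nudge.py '[[0.3, 0, 0, 0.02, 0], [0.3, 0, 0, 0, 0], [0.3, 0, 0, 0, 0]]' | head -4; python3 chk.py
```

```text
time_s: 15.3
tcp_pos: [0.5108, -0.0073, 0.0771]
tcp_rot: [0.0, 0.748, 0.664, -0.0]
force: [-2.6, 1.4, 4.2]
[-2.6056  1.4062  4.2343] tz [ 0.1069  0.6914 -0.2206] z 0.07708567762806418 j7 -0.36459959357798516
```

```bash
python3 nudge.py '[[0.3, 0, 0, 0, 0.2], [0.3, 0, 0, 0, 0]]'>/dev/null; python3 chk.py; python3 nudge.py '[[0.3, 0, 0, 0.01, 0.2], [0.3, 0, 0, 0, 0]]'>/dev/null; python3 chk.py
```

```text
[-0.4891  0.8348 -2.3678] tz [ 0.3311  0.2368 -0.058 ] z 0.07653514598264831 j7 -0.4131333514169421
[-1.3278  1.3892 -2.1014] tz [0.343  0.1674 0.0421] z 0.07596991159753155 j7 -0.4604375416045739
```

Scaled: 0.0015 m is 0.03.

```bash
python3 nudge.py '[[0.3, 0, 0, 0.03, 0], [0.3, 0, 0, 0.03, 0], [0.3, 0, 0, 0, 0]]'>/dev/null; python3 chk.py
```

```text
[-1.3583  1.9999 -2.6317] tz [0.4649 0.2113 0.003 ] z 0.07294434802739132 j7 -0.46323345460423176
```

Scaled: 0.0015 m is 0.03.

```bash
python3 nudge.py '[[0.3, 0, 0, 0.03, 0], [0.3, 0, 0, 0.03, 0], [0.3, 0, 0, 0, 0]]'>/dev/null; python3 chk.py;  python3 nudge.py '[[0.3, 0, 0, 0.03, 0], [0.3, 0, 0, 0.02, 0], [0.3, 0, 0, 0, 0], [0.3, 0, 0, 0, 0]]'>/dev/null; python3 chk.py
```

```text
[-1.6355  3.3384 -2.0426] tz [0.6746 0.3187 0.0359] z 0.0702513026103295 j7 -0.46669871404086855
[-3.6854  4.2633  2.7098] tz [0.713  0.7289 0.0296] z 0.06806405866649257 j7 -0.46901700870320306
```

Scaled: -0.0009 m is -0.018, 0.0008 m is 0.016.

```bash
python3 nudge.py '[[0.3, 0.016, -0.018, 0, 0], [0.3, 0, 0, 0, 0], [0.3, 0, 0, 0, 0]]'; python3 chk.py;  python3 nudge.py '[[0.3, 0, 0, 0.02, 0], [0.3, 0, 0, 0.02, 0], [0.3, 0, 0, 0, 0], [0.3, 0, 0, 0, 0]]'>/dev/null; python3 chk.py
```

```text
time_s: 17.0
tcp_pos: [0.5108, -0.0069, 0.0683]
tcp_rot: [0.001, 0.781, 0.625, 0.0]
force: [0.1, -0.5, 4.5]
gripper_width: 0.631
grip_force: 64.7
[ 0.0949 -0.4793  4.5114] tz [-0.2419  0.0095 -0.0069] z 0.06826974650441986 j7 -0.47062231094833845
[ 0.101  -1.0092  5.4123] tz [-0.2326  0.0449  0.0207] z 0.06625829960515973 j7 -0.47248480391979075
```

Scaled: 0.001 m is 0.02, 0.0005 m is 0.01.

```bash
python3 nudge.py '[[0.3, 0, 0, 0.02, 0], [0.3, 0, 0, 0.01, 0], [0.3, 0, 0, 0, 0], [0.3, 0, 0, 0, 0]]'>/dev/null; python3 chk.py;  python3 nudge.py '[[0.3, 0, 0, 0.02, 0], [0.3, 0, 0, 0, 0], [0.3, 0, 0, 0, 0]]'>/dev/null; python3 chk.py
```

```text
[-2.8511 -1.2665 10.1819] tz [-0.3013  0.4794 -0.0171] z 0.06508610674138407 j7 -0.47387467656551335
[-7.9108 -1.2478 22.9795] tz [-0.2474  1.7325  0.033 ] z 0.06498397977766365 j7 -0.47477267202864765
```

Scaled: -0.0003 m is -0.006.

```bash
python3 nudge.py '[[0.3, 0, 0, -0.006, 0], [0.3, 0, 0, 0, 0], [0.3, 0, 0, 0, 0], [0.3, 0, 0, 0, 0], [0.3, 0, 0, 0, 0], [0.3, 0, 0, 0, 0]]'>/dev/null; python3 chk.py
python3 - <<'E'
from h import *
a=cv2.imread("pics/side0.png").astype(int);b=robot.camera("side")["img"].astype(int)
for n,x,y,w,h in(("ring",312,178,30,26),("eyep",318,110,25,32),("drop",250,190,20,35),("tweez",392,172,18,45)):print(n,abs(a-b)[y:y+h,x:x+w].mean())
E
```

```text
[-5.5038 -1.6074 19.2542] tz [-0.267   1.3533  0.0213] z 0.06502904024241996 j7 -0.4745187355934844
ring 31.664529914529915
eyep 10.956666666666667
drop 10.42095238095238
tweez 37.98724279835391
```

```bash
python3 - <<'E'
from h import *
for n,bx in(("side",(("ring",312,178,30,26),("eyep",318,110,25,32),("drop",250,190,20,35),("tweez",392,172,18,45))),("scene",(("ring",292,182,24,26),("eyep",268,117,22,30),("drop",236,222,20,28),("tweez",358,155,30,42)))):
    a=cv2.imread(f"pics/{n}0.png");b=robot.camera(n)["img"]
    for l,x,y,w,h in bx:
        m=cv2.matchTemplate(b[max(0,y-15):y+h+15,x-15:x+w+15],a[y:y+h,x:x+w],cv2.TM_CCOEFF_NORMED);_,v,_,p=cv2.minMaxLoc(m)
        print(n,l,round(v,2),(p[0]-15,p[1]-15),a[y:y+h,x:x+w].mean((0,1)).round(),b[y:y+h,x:x+w].mean((0,1)).round())
E
```

```text
side ring 0.15 (15, 9) [ 67.  95. 117.] [ 90. 108. 121.]
side eyep 0.98 (0, 0) [57. 82. 89.] [66. 91. 98.]
side drop 1.0 (0, 0) [68. 78. 90.] [ 77.  88. 101.]
side tweez 0.2 (0, 0) [ 93. 121. 107.] [67. 84. 84.]
scene ring 1.0 (0, 0) [101. 121. 132.] [110. 131. 143.]
scene eyep 1.0 (0, 0) [76. 94. 96.] [ 83. 102. 104.]
scene drop 1.0 (0, 0) [ 93. 101. 117.] [100. 109. 127.]
scene tweez 0.28 (15, -13) [128. 150. 137.] [115. 131. 138.]
```

```bash
python3 chk.py; python3 -c "
from bench import robot
print(robot.finish_job())"
```

```text
[-6.7069 -1.4954 18.1072] tz [-0.2995  1.3298  0.0271] z 0.06503545433280537 j7 -0.4744680028101161
the job is handed in; nothing more can be done
None
```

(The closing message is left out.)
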